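Push the drip tray home in the coffee machine and start it

TASK

The coffee machine's rinsed drip tray stands askew on the worktop in front of the red machine. Without lifting it, push the tray along the worktop, squarely in between the machine's two low feet, until it is fully home against the stop at the back; only then press the round white button on top of the machine's left foot (left as you face it) all the way down and let it come up again. Leave the mug, teaspoon, honey jar, tin and salt shaker where they are.

Things in the scene. Friction and masses are not known exactly. Their poses are not given: they have to be found in the camera images.
- drip_tray: White drip tray, slotted steel grille on top, 90 mm along x, 110 mm along y, 34 mm high, upright edges rounded 10 mm, solid, about 0.3 kg, loose. Origin: centre of its underside; z up; x points to the side that goes in first (within 0.3 rad of the machine's x at the start). Fully home its origin is at x = 39 mm, y = 0 in the machine's frame and its near side stands 6 mm out in front of the feet's tips.
- coffee_machine: Red capsule coffee machine, fixed. Origin: on the worktop midway between the front tips of its two feet; x level into the machine, y to the left foot, z up. Feet 28 mm wide, 36 mm high, round tips (radius 14 mm), along x from x = 0; between them a bay 114 mm wide, floor = the worktop, flat stop at x = 84 mm.
- spout (a point): Lower end of the machine's coffee spout, over the bay, 147 mm above the worktop, at x = 83 mm, y = 0 in the machine's frame. The brew head round it overhangs from x = 55 mm on within 44 mm either side of y = 0; the machine's body behind x = 84 mm is up to 260 mm high. The kitchen's wall cupboard with the microwave hangs 450 mm above the worktop from about world x = 0.59 m on.
- start_button (a joint): The white start button in the machine's left foot: 0 when up, 0.005 m when pressed right down. A spring lifts it again; it takes about 1.2 N to start it moving and 4.2 N to hold it fully down.
- button_top (a point): Centre of the top of the white button, 19 mm across, which stands 9 mm proud of the foot, 45 mm above the worktop; at x = 14.5 mm, y = 71 mm in the machine's frame. It is pressed straight down and moves with the button.
- mug: White mug with blue dots, 90 mm wide and 93 mm high with a handle, standing on the right; a bystander. Origin: centre of its underside.
- teaspoon: Steel teaspoon, 132 mm long, lying flat at the left near the front; a bystander. Origin: its centre, at the underside.
- honey_jar: Honey jar with a red lid, 70 mm across and 108 mm high; a bystander at the back right. Origin: centre of its underside.
- tea_tin: Cream tin with a wooden lid, 92 mm across and 120 mm high; a bystander at the back right. Origin: centre of its underside.
- salt_shaker: Clear salt shaker with a grey top, 44 mm across and 90 mm high; a bystander at the right. Origin: centre of its underside.

How it is judged:
By the outcome, as a careful person would: the job done as asked, in the order asked, and still so for the second after the job is handed in, with the robot touching nothing.
It also fails if it takes over 64 s, if anything falls off the work surface, if the arm or the gripper's body presses on something with over 40 N, if the wrist force passes 120 N, or if a joint passes its speed limit or range.

ROBOT

A 6-joint arm with a two-finger parallel gripper is mounted at the origin on a cart in front of the work surface, level with it; the furniture and walls round the work are solid. World frame = base frame: x ahead of the robot, y to its left, z up, the work surface at z = 0. Lengths are in m, angles in rad, forces in N, time in s.
With the tool pointing down it reaches from about 0.4 to 0.825 m from the base axis. Payload 7 kg.
Tool frame: the origin (TCP) lies midway between the tips of the shut fingers; the grasp point (between the pads) lies arm.hold_point_z behind it (arm.hold_point_z is the distance from the TCP to the grasp point, in m); z points along the fingers, y is the line along which they close (so a half turn about z gives the same grasp; the last joint's range is limited). The gripper opens to 88 mm and grips with 3 to 60 N. Pads are 19 mm wide; open, the fingers measure 130 mm over their backs; the gripper's body (78 mm by 193 mm) begins 47 mm behind the grasp point.
Start: joints at [-0.872, 0.359, 0.012, 0, -1.224, -0.288], TCP at [0.27, -0.619, 0.205] pointing down, gripper open.
Joint ranges: [-3.07, 3.07], [-1.43, 2.12], [-1.02, 1.25], [-3.03, 1.67], [-3.05, -0], [-3.03, 3.03]. Speed limits (rad/s): [2.39, 2.39, 3.01, 3.14, 3.14, 3.14].

INTERFACE

Orientations are given as [roll, pitch, yaw] about the fixed x, y, z axes, in that order (R = Rz(yaw) Ry(pitch) Rx(roll)).
In Python, from station import arm gives the robot as it stands.
- The arm moves only by the shell command python3 -m crank 'ROWS' [OPENING] [FORCE]. ROWS is JSON, a list that holds one entry, the list of rows, each a list of 4 numbers: the shift along the tool's x, y, z in units of 25 mm (1.0 is 25 mm), then the turn about the tool's z in units of 5 degrees (1.0 is 5 degrees). A call has 1 to 12 rows; each row is the pose to reach, as a shift and turn from the pose commanded when the call began, along the tool's axes at that moment; what a row does not reach only later rows make up. A row lasts 1/8 s, in which the tool goes at most 62.5 mm and 10.7 degrees, less where a joint would pass 70% of its speed; a pose out of reach is approached as far as the arm can. A call with a gripper value outside its range is refused whole. OPENING is the closure, from 0 (fully open) to 1 (shut), set as the call begins (- or left out, the last holds). The fingers move at their own pace and stop on an object; FORCE is the grip in N (left out, the last holds). Time passes only in rows, so rows that repeat a pose let the fingers close. It gives the time, the measured TCP pose, the force, the opening and the grip force at its end, in the units of the state.
- arm.get_state(): the state, without advancing time (a new reading comes with each control period).
- arm.grab_frame(name): name is "scene" or "top" or "wrist"; returns (picture, depth): 480x640x3 uint8, red, green, blue; 480x640 float32, m along the optical axis (not along the pixel's ray), 0 where there is no reading.
- arm.get_calibration(name): a dict with "mtx" (3x3 intrinsics, pixels), "R" (3x3) and "t" (3): a world point X has camera coordinates R X + t; the wrist camera has in their place "mount" (4x4, takes a point from camera to tool coordinates, whose origin is the TCP and whose axes are the flange's). Camera axes: x right, y down, z forward; pixel columns grow to the right and rows downward; lengths in m; the calibration is good to about 2 mm. A picture is of the moment at which its call begins: read the wrist's pose just before it. get_calibration takes no time and is no camera call.
- arm.job_done(): hands the job in; it is judged then, once.
Trained networks look in the newest picture that a camera, given by its name, has taken for a name from the list of things; names that differ only in an ending like _2 or _b are one class to them, and where a whole thing is asked for, a point or a joint stands for the part that bears it (a point fixed in the world has none). Each returns a list of dicts, best first, with "score" (0 to 1); they miss things now and then, are a little off and sometimes report something else, mostly with a low value. They report only what shows in the picture. A call takes as long as a camera call.
- arm.recognise(thing, camera): "extent" ([left, top, width, height] in pixels, round what is visible of it).
- arm.trace(thing, camera): "mask" (480x640 bool, what is visible of it) and "extent" ([left, top, width, height] in pixels, round what is visible of it).
The state is a dict: "t": time; "q": joint angles; "qd": joint speeds; "joint_efforts": joint torques, N m; "eef_pos": TCP position; "ee_rot": TCP orientation; "force": force on the tool from outside, world axes, zero at the start; "moment": the same for the moment, N m; "width": finger opening in m; "gripper_force": force on a finger pad.
Only numpy, scipy, OpenCV 4.12 (cv2) and the standard library are available. Lean on these libraries where they do the work, as an engineer would, in place of code of your own. Each camera call takes 0.05 s, during which the arm holds its last target. There are 200 camera calls.

## Working session

There is one attempt and no reset: what is moved stays moved. The work goes in short steps, Python scripts to look and compute and a shell command to move; the robot and the scene stay as the last step left them, time stands still between calls to the robot, and variables do not carry over. Pictures are saved under pics/ and viewed, at most 14 in all, crops included, and the job is handed in when it is done.

```bash
mkdir -p pics; ls
cat > h.py <<'E'
import numpy as np, cv2
from station import arm
def pts(cam,depth,mask):
    c=arm.get_calibration(cam); K=np.array(c['mtx']); v,u=np.nonzero(mask&(depth>0)); d=depth[v,u]
    P=np.stack([(u-K[0,2])/K[0,0]*d,(v-K[1,2])/K[1,1]*d,d],1)
    return (P-np.array(c['t']))@np.array(c['R'])
E
python3 - <<'E'
from h import *
for cam in ['scene','top']:
    im,d=arm.grab_frame(cam); cv2.imwrite(f'pics/{cam}1.png',im[:,:,::-1]); np.save(f'{cam}_d.npy',d)
    for th in ['drip_tray','coffee_machine','button_top','mug','teaspoon','honey_jar','tea_tin','salt_shaker']:
        r=arm.trace(th,cam)
        if r:
            P=pts(cam,d,r[0]['mask']); np.save(f'{cam}_{th}.npy',P)
            print(cam,th,round(r[0]['score'],2),r[0]['extent'],np.percentile(P,[2,50,98],axis=0).round(3).tolist() if len(P) else 0)
s=arm.get_state(); print(s['eef_pos'],s['ee_rot'],s['t'],arm.hold_point_z)
E
```

```text
pics
scene drip_tray 0.67 [327.0, 298.2, 55.6, 56.4] [[0.391, -0.086, 0.003], [0.444, -0.016, 0.032], [0.502, 0.031, 0.036]]
scene coffee_machine 0.65 [169.2, 176.4, 142.1, 175.6] [[0.511, -0.063, 0.008], [0.619, 0.086, 0.131], [0.702, 0.131, 0.254]]
scene button_top 0.56 [293.9, 321.1, 13.4, 11.4] [[0.502, 0.04, 0.038], [0.51, 0.05, 0.044], [0.519, 0.057, 0.047]]
scene mug 0.91 [387.9, 215.2, 48.6, 54.3] [[0.414, -0.324, 0.007], [0.451, -0.257, 0.066], [0.495, -0.238, 0.094]]
scene teaspoon 0.57 [281.1, 396.1, 84.1, 46.8] [[0.34, 0.153, -0.0], [0.413, 0.165, 0.005], [0.467, 0.18, 0.01]]
scene honey_jar 0.97 [304.8, 195.5, 38.3, 60.5] [[0.594, -0.265, 0.005], [0.617, -0.218, 0.07], [0.654, -0.207, 0.11]]
scene tea_tin 0.79 [281.6, 179.5, 41.6, 56.6] [[0.672, -0.329, 0.005], [0.707, -0.26, 0.084], [0.749, -0.25, 0.114]]
scene salt_shaker 0.58 [355.0, 203.5, 18.2, 36.8] [[0.55, -0.32, 0.008], [0.564, -0.303, 0.05], [0.583, -0.294, 0.089]]
top drip_tray 0.81 [296.7, 286.3, 52.7, 46.7] [[0.399, -0.091, 0.024], [0.451, -0.036, 0.032], [0.504, 0.02, 0.039]]
top button_top 0.49 [285.1, 282.6, 8.7, 7.2] [[0.503, 0.037, 0.036], [0.513, 0.046, 0.045], [0.521, 0.054, 0.05]]
top mug 0.74 [285.8, 283.5, 5.4, 7.0] [[0.503, 0.037, 0.035], [0.513, 0.046, 0.044], [0.521, 0.056, 0.05]]
top teaspoon 0.57 [231.8, 303.1, 13.9, 57.1] [[0.342, 0.154, -0.002], [0.42, 0.164, 0.005], [0.466, 0.179, 0.012]]
top honey_jar 0.83 [393.9, 221.7, 31.1, 32.7] [[0.594, -0.273, 0.007], [0.622, -0.239, 0.106], [0.655, -0.211, 0.113]]
top salt_shaker 0.78 [424.4, 252.7, 21.8, 17.0] [[0.551, -0.33, 0.015], [0.568, -0.31, 0.078], [0.586, -0.297, 0.093]]
[ 0.26956446 -0.61880117  0.20507535] [-3.14158420e+00  1.03743905e-05 -2.73074188e+00] 0.9 0.0188
```

View pics/top1.png

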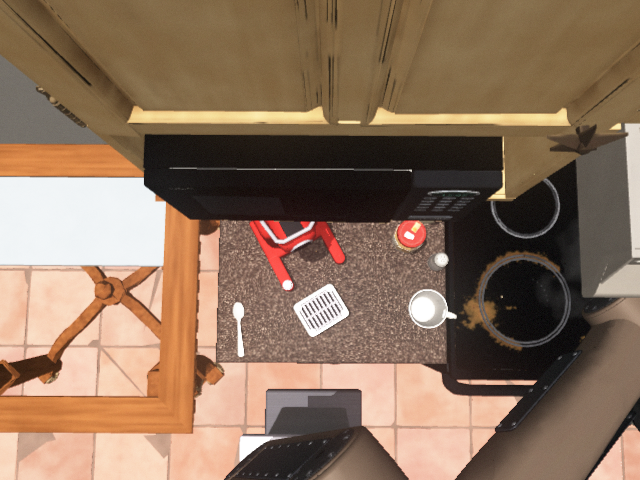

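View pics/scene1.png

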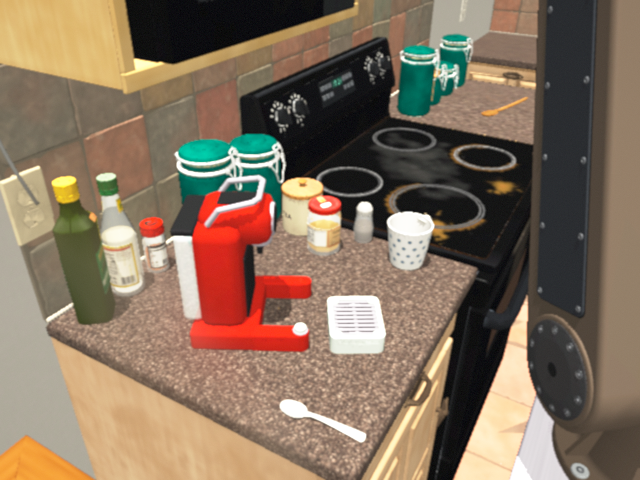

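```bash
cat >> h.py <<'E'
def rect(P,lo,hi):
    Q=P[(P[:,2]>lo)&(P[:,2]<hi)][:,:2].astype(np.float32)
    (c,s,a)=cv2.minAreaRect((Q*1000).astype(np.float32)); return np.array(c).round(1),np.array(s).round(1),round(a,1)
E
python3 - <<'E'
from h import *
for cam in ['top','scene']:
    d=np.load(f'{cam}_d.npy')
    print(cam,'tray',rect(np.load(f'{cam}_drip_tray.npy'),.026,.042))
    P=pts(cam,d,d>0)
    # feet tops and body
    F=P[(P[:,2]>.03)&(P[:,2]<.041)&(P[:,0]>.49)&(P[:,0]<.66)&(P[:,1]>-.17)&(P[:,1]<.12)]
    np.save(f'{cam}_feet.npy',F)
    for y in np.arange(-.17,.12,.01):
        q=F[(F[:,1]>=y)&(F[:,1]<y+.01)]
        if len(q)>2: print(round(y,3),len(q),q[:,0].min().round(3),q[:,0].max().round(3))
E
```

```text
top tray (array([451.3, -36. ]), array([ 89.6, 109.7]), 31.8)
-0.1 4 0.573 0.584
-0.09 45 0.566 0.602
-0.08 79 0.49 0.622
-0.07 111 0.49 0.639
-0.06 126 0.49 0.654
-0.05 96 0.49 0.659
-0.04 63 0.49 0.659
-0.03 62 0.49 0.659
-0.02 3 0.493 0.654
0.03 25 0.499 0.528
0.04 46 0.499 0.592
0.05 87 0.502 0.596
0.06 118 0.514 0.601
0.07 99 0.53 0.601
0.08 69 0.55 0.604
0.09 54 0.569 0.614
0.1 43 0.589 0.626
0.11 37 0.606 0.64
scene tray (array([451.3, -33.4]), array([ 90.1, 114.6]), 31.5)
-0.09 36 0.566 0.597
-0.08 87 0.49 0.613
-0.07 148 0.49 0.638
-0.06 170 0.491 0.656
-0.05 154 0.491 0.66
-0.04 109 0.49 0.659
-0.03 61 0.49 0.654
-0.02 48 0.49 0.646
-0.01 42 0.618 0.641
0.0 46 0.612 0.634
0.01 41 0.607 0.629
0.02 46 0.601 0.625
0.03 50 0.501 0.62
0.04 88 0.497 0.613
0.05 199 0.497 0.608
0.06 232 0.505 0.608
0.07 221 0.525 0.607
0.08 176 0.54 0.608
0.09 161 0.56 0.626
0.1 167 0.577 0.641
0.11 172 0.597 0.659
```

```bash
cat > fit.py <<'E'
from h import *
from scipy.optimize import minimize
def machine(P,x0,flen=75):
    # P feet-top points Nx3 (world); maximise IoU of foot model (both feet, x<flen) with raster cells
    g=2e-3
    cells=np.unique(np.round(P[:,:2]/g).astype(int),axis=0)*g
    gx,gy=np.meshgrid(np.arange(0,flen,2),np.arange(-14,14.1,2)); gx=gx.ravel();gy=gy.ravel()
    ok=(gx>=14)|((gx-14)**2+gy**2<=196); T=np.stack([gx[ok],gy[ok]],1)/1000
    from scipy.spatial import cKDTree
    M=np.vstack([T+[0,.071],T-[0,.071]])
    def cost(p):
        c,s=np.cos(p[2]),np.sin(p[2]);R=np.array([[c,-s],[s,c]])
        L=(cells-p[:2])@R
        L=L[(L[:,0]<flen/1000)&(L[:,0]>-.02)&(abs(L[:,1])<.1)&(abs(L[:,1])>.045)]
        d1=np.minimum(cKDTree(L).query(M)[0],.01); d2=np.minimum(cKDTree(M).query(L)[0],.01)
        return 1e3*(d1.mean()+d2.mean())
    best=min((minimize(cost,[x0[0],x0[1],x0[2]+a],method='Nelder-Mead',options=dict(xatol=1e-5,initial_simplex=[[x0[0],x0[1],x0[2]+a],[x0[0]+.01,x0[1],x0[2]+a],[x0[0],x0[1]+.01,x0[2]+a],[x0[0],x0[1],x0[2]+a+.08]])) for a in(-.08,0,.08)),key=lambda r:r.fun)
    return best.x,best.fun
E
python3 - <<'E'
from fit import *
b=np.array([.512,.0465])
for cam in['top','scene']:
    d=np.load(cam+'_d.npy');P=pts(cam,d,d>0)
    F=P[(P[:,2]>.031)&(P[:,2]<.05)&(P[:,0]>.49)&(P[:,0]<.68)&(P[:,1]>-.15)&(P[:,1]<.14)]
    t=np.load(cam+'_drip_tray.npy'); from scipy.spatial import cKDTree
    F=F[cKDTree(t).query(F)[0]>.008]
    yaw=.5; x0=b-np.array([[np.cos(yaw),-np.sin(yaw)],[np.sin(yaw),np.cos(yaw)]])@[.0145,.071]
    p,f=machine(F,[*x0,yaw]); c,s=np.cos(p[2]),np.sin(p[2]);R=np.array([[c,-s],[s,c]])
    print(cam,p.round(4),f,'button',(p[:2]+R@[.0145,.071]).round(4))
    for T in([.4513,-.036],[.4513,-.0334]):print('tray in m',((np.array(T)-p[:2])@R).round(4))
    print('tray yaw rel',np.radians(31.7)-p[2])
E
```

```text
top [ 0.5327 -0.0236  0.4966] 1.924100763145994 button [0.5116 0.0457]
tray in m [-0.0774  0.0279]
tray in m [-0.0762  0.0302]
tray yaw rel 0.05670156238632179
scene [ 0.5305 -0.0202  0.4863] 1.8941659263006883 button [0.5101 0.0493]
tray in m [-0.0774  0.0231]
tray in m [-0.0762  0.0254]
tray yaw rel 0.06692413449479351
```

```bash
cat >> h.py <<'E'
from scipy.spatial.transform import Rotation as Rn
def go(target,yaw=None,frm=None):
    "row (units) from the present (or given x,y,z,yaw) pose to target; tool down"
    s=arm.get_state(); p,y0=(s['eef_pos'],s['ee_rot'][2]) if frm is None else (frm[:3],frm[3])
    R=Rn.from_euler('xyz',[np.pi,0,y0]).as_matrix()
    d=R.T@(np.array(target)-p)/.025
    a=0 if yaw is None else -((yaw-y0+np.pi)%(2*np.pi)-np.pi)
    return d.round(2).tolist()+[round(np.degrees(a)/5,2)]
E
python3 - <<'E'
from h import *
c=arm.get_calibration('wrist');print(np.array(c['mount']).round(3),np.array(c['mtx']).round(1))
print(go([.42,0,.24],-1.08))
E
```

```text
[[ 0.001 -0.955 -0.298  0.08 ]
 [ 1.     0.001 -0.001 -0.   ]
 [ 0.001 -0.298  0.955 -0.179]
 [ 0.     0.     0.     1.   ]] [[410.9   0.  321.9]
 [  0.  410.9 238.3]
 [  0.    0.    1. ]]
[-15.4, 20.29, -1.4, np.float64(-18.92)]
```

```bash
python3 -c "
from h import *
print(go([.45,-.03,.22],-2.65))"
```

```text
[-16.02, 18.71, -0.6, np.float64(-0.93)]
```

```bash
python3 -m crank '[[[-0.6,0.7,-0.1,-0.1],[-1.9,2.2,-0.2,-0.2],[-3.6,4.2,-0.4,-0.4],[-5.5,6.5,-0.6,-0.6],[-7.5,8.8,-0.6,-0.8],[-9.5,11.1,-0.6,-0.9],[-11.5,13.4,-0.6,-0.9],[-13.3,15.5,-0.6,-0.9],[-14.7,17.1,-0.6,-0.9],[-15.6,18.2,-0.6,-0.9],[-16,18.7,-0.6,-0.9],[-16,18.7,-0.6,-0.9]]]' 0.6 20
cat > wl.py <<'E'
from fit import *
def wshot(tag):
    s=arm.get_state(); im,d=arm.grab_frame('wrist'); cv2.imwrite(f'pics/{tag}.png',im[:,:,::-1])
    c=arm.get_calibration('wrist');K=np.array(c['mtx']);v,u=np.nonzero(d>0);z=d[v,u]
    P=np.stack([(u-K[0,2])/K[0,0]*z,(v-K[1,2])/K[1,1]*z,z],1);M=np.array(c['mount'])
    P=P@M[:3,:3].T+M[:3,3]; P=P@Rn.from_euler('xyz',s['ee_rot']).as_matrix().T+s['eef_pos']
    W=np.full((480,640,3),np.nan); W[v,u]=P; return im,W
E
python3 - <<'E'
from wl import *
im,W=wshot('w1'); r=arm.trace('drip_tray','wrist'); b=arm.trace('button_top','wrist')
print(arm.get_state()['eef_pos'],arm.get_state()['ee_rot'])
if r:
    t=W[r[0]['mask']];t=t[~np.isnan(t[:,0])];print('tray',r[0]['score'],rect(t,.027,.042),np.median(t[:,2]))
if b:
    for x in b[:2]:
        q=W[x['mask']];print('btn',x['score'],x['extent'],np.nanmedian(q,0))
P=W.reshape(-1,3);P=P[~np.isnan(P[:,0])]
print('table z',np.median(P[(abs(P[:,2])<.01)][:,2]))
F=P[(P[:,2]>.030)&(P[:,2]<.05)&(P[:,0]>.49)&(P[:,0]<.68)&(P[:,1]>-.15)&(P[:,1]<.14)]
from scipy.spatial import cKDTree
F=F[cKDTree(t).query(F)[0]>.008]
p,f=machine(F,[.5316,-.022,.49]);c,s=np.cos(p[2]),np.sin(p[2]);R=np.array([[c,-s],[s,c]])
print(p.round(4),f,'button',(p[:2]+R@[.0145,.071]).round(4))
E
```

```text
t: 2.4
eef_pos: [0.4503, -0.028, 0.2202]
ee_rot: [-3.142, 0.001, -2.648]
force: [0.4, 0.3, 0.3]
width: 0.0355
gripper_force: 0.0
[ 0.44930566 -0.03070843  0.22007495] [ 3.14156681e+00 -1.37328799e-04 -2.65189952e+00]
tray 0.71 (array([453.4, -34.8]), array([ 90.4, 110. ]), 31.8) 0.03251253344227929
btn 0.62 [349.5, 289.4, 17.3, 19.4] [0.51406136 0.04340681 0.04473832]
table z -1.7995915429044884e-05
[ 0.5233 -0.0275  0.3948] 4.936598652722576 button [0.5094 0.0436]
```

View pics/w1.png

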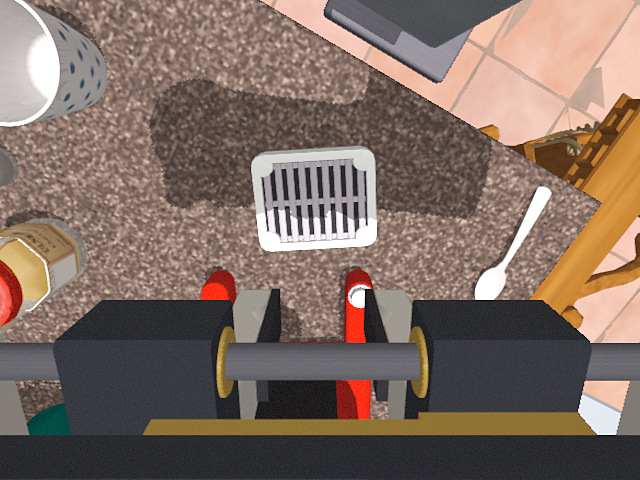

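```bash
python3 -c "
from h import *
print(go([.414,.034,.13],-1.08))"
```

```text
[0.03, 2.95, 3.6, np.float64(-18.01)]
```

```bash
python3 -m crank '[[[0,0.3,0.3,-1.5],[0,0.6,0.6,-3.5],[0,0.9,1,-5.5],[0,1.2,1.4,-7.5],[0,1.5,1.8,-9.5],[0,1.8,2.2,-11.5],[0,2.1,2.6,-13.5],[0,2.4,3,-15.5],[0,2.7,3.3,-17],[0,2.95,3.6,-18],[0,2.95,3.6,-18],[0,2.95,3.6,-18]]]' 0.72
python3 - <<'E'
from wl import *
im,W=wshot('w2'); r=arm.trace('drip_tray','wrist'); b=arm.trace('button_top','wrist'); print(arm.get_state()['eef_pos'],arm.get_state()['ee_rot'],arm.get_state()['width'])
np.save('W2.npy',W)
if r:
    t=W[r[0]['mask']];t=t[~np.isnan(t[:,0])];print('tray',r[0]['score'],rect(t,.027,.042),np.median(t[:,2]))
if b:
    for x in b[:2]:
        q=W[x['mask']];print('btn',x['score'],x['extent'],np.nanmedian(q,0))
E
```

```text
t: 4.05
eef_pos: [0.4151, 0.034, 0.1304]
ee_rot: [-3.141, -0.0, -1.084]
force: [0.1, -1.0, 0.9]
width: 0.0247
gripper_force: 0.0
[0.41514474 0.03431914 0.13037573] [-3.14102371e+00 -8.30341224e-06 -1.08310993e+00] 0.02408745614275146
tray 0.61 (array([453.2, -34.4]), array([ 90.2, 110.5]), 31.7) 0.032538348910004004
btn 0.83 [165.7, 168.9, 33.3, 33.7] [0.51263424 0.04630342 0.04465626]
```

View pics/w2.png

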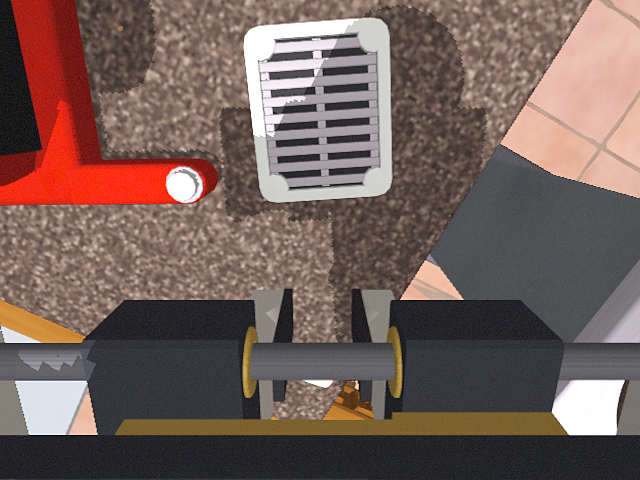

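Run:
```python
from h import *
W=np.load('W2.npy')[120:230,:230].reshape(-1,3);W=W[~np.isnan(W[:,0])]
p=np.array([.5316,-.0219,.4915])
for k in range(4):
    c,s=np.cos(p[2]),np.sin(p[2]);R=np.array([[c,-s],[s,c]])
    L=np.c_[(W[:,:2]-p[:2])@R,W[:,2]]; F=L[(L[:,2]>.032)&(L[:,2]<.05)&(L[:,0]>-.02)&(L[:,0]<.065)&(abs(L[:,1]-.071)<.024)]
    xs=np.arange(.016,.062,.004);lo=[];hi=[]
    for x in xs:
        q=F[abs(F[:,0]-x)<.002][:,1];lo.append(q.min());hi.append(q.max())
    a=np.polyfit(xs,lo,1);b=np.polyfit(xs,hi,1); mid=(np.array(lo)+hi)/2; m=np.polyfit(xs,mid,1); tip=F[:,0].min()
    print(a,b,m,tip,np.mean(np.array(hi)-lo))
    da=m[0]; e=np.array([tip,np.polyval(m,0)-.071]); 
    p[:2]+=R@e; p[2]+=da; 
    # keep the foot point fixed under rotation
    f=p[:2]+R@[0,.071]; R2=np.array([[np.cos(p[2]),-np.sin(p[2])],[np.sin(p[2]),np.cos(p[2])]]); p[:2]=f-R2@[0,.071]
print(p, 'btn model',p[:2]+R2@[.0145,.071],'btn in m',(np.array([.5126,.0463])-p[:2])@R2)
T=np.array([.4532,-.0344]);print('tray',(T-p[:2])@R2,np.radians(31.75)-p[2])
```

```text
[0.00739988 0.05574284] [0.0108989  0.08293456] [0.00914939 0.0693387 ] 0.002185364759958457 0.02732468538352077
[-0.00264987  0.05739991] [0.00363047 0.08450451] [0.0004903  0.07095221] 2.4960079710460575e-06 0.027343255262264277
[-0.00314568  0.0574479 ] [0.00316278 0.08455135] [8.54723175e-06 7.09996228e-02] 1.5718513181103755e-07 0.02734317569438995
[-0.00315432  0.05744828] [0.00315462 0.08455171] [1.49001454e-07 7.09999934e-02] 2.7433940416812576e-09 0.027343174249010446
[ 0.53493855 -0.02204805  0.50114838] btn model [0.51354477 0.04718746] btn in m [0.01324504 0.07067556]
tray [-0.07762157  0.02843685] 0.05299365606174811
```

```bash
cat >> h.py <<'E'
MY=.498
def RM(): c,s=np.cos(MY),np.sin(MY); return np.array([[c,-s],[s,c]])
MP=np.array([.5132,.0468])-RM()@[.0145,.071]
def m2w(x,y): return MP+RM()@[x,y]
def w2m(p): return (np.array(p[:2])-MP)@RM()
E
python3 - <<'E'
from h import *
print(MP,w2m(arm.get_state()['eef_pos']),go([*m2w(-.077,.105),.014],MY-np.pi/2),go([*m2w(-.077,.0645),.014],MY-np.pi/2))
E
```

```text
[ 0.5343757  -0.02250252] [-0.07760716  0.10687307] [0.07, -0.03, 4.66, np.float64(-0.12)] [1.69, -0.04, 4.66, np.float64(-0.12)]
```

```bash
python3 -m crank '[[[0,0,0.6,-0.1],[0,0,1.6,-0.1],[0,0,2.6,-0.1],[0,0,3.6,-0.1],[0,0,4.3,-0.1],[0,0,4.6,-0.1],[0,0,4.65,-0.1]]]' 0.72
python3 -m crank '[[[0.1,0,0,0],[0.25,0,0,0],[0.4,0,0,0],[0.55,0,0,0],[0.7,0,0,0],[0.85,0,0,0],[1,0,0,0],[1.15,0,0,0],[1.3,0,0,0],[1.45,0,0,0],[1.55,0,0,0],[1.55,0,0,0]]]'
python3 - <<'E'
from wl import *
im,W=wshot('w3'); r=arm.trace('drip_tray','wrist'); s=arm.get_state(); print(w2m(s['eef_pos']),s['ee_rot'],s['force'])
np.save('W3.npy',W)
if r:
    t=W[r[0]['mask']];t=t[~np.isnan(t[:,0])];q=rect(t,.027,.042);print('tray',r[0]['score'],q,w2m(q[0]/1000),np.radians(q[2])-MY)
E
```

```text
t: 5.08
eef_pos: [0.415, 0.0345, 0.0138]
ee_rot: [3.141, -0.0, -1.073]
force: [-0.3, -0.1, 0.6]
width: 0.0244
gripper_force: 0.0
t: 6.58
eef_pos: [0.4334, 0.0004, 0.0138]
ee_rot: [3.142, -0.0, -1.073]
force: [0.1, 1.0, 0.1]
width: 0.0248
gripper_force: 0.0
[-0.0777157   0.06850474] [ 3.14157533e+00  3.92810139e-05 -1.07287978e+00] [-0.1124251   0.07398958 -0.27422795]
tray 0.97 (array([452.8, -34.2]), array([ 90.5, 110.5]), 31.9) [-0.07725502  0.02868952] 0.058760031386191125
```

View pics/w3.png

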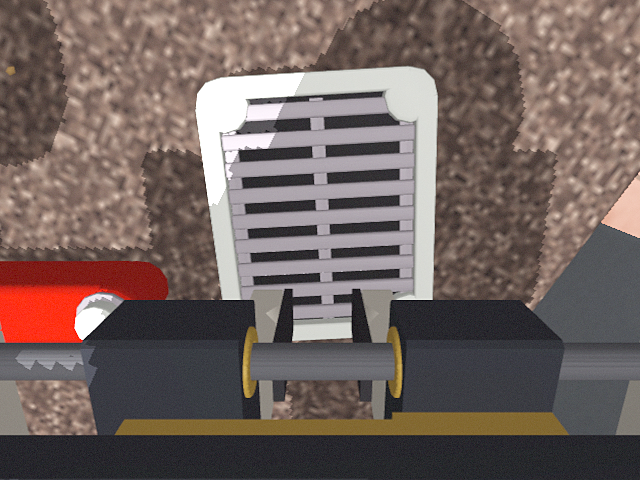

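Run:
```python
from wl import *
W=np.load('W3.npy')
for u,v in[(265,295),(265,320),(283,300),(283,340),(283,390),(375,300),(375,340),(375,390),(325,310),(325,330),(325,338),(325,343),(325,360),(325,400),(150,225),(500,280)]:
    print(u,v,W[v,u].round(4), w2m(W[v,u]).round(4))
s=arm.get_state();print(s['eef_pos'],s['q'])
im,d=arm.grab_frame('scene');cv2.imwrite('pics/s3.png',cv2.resize(im[220:420,200:470,::-1],None,fx=2.8,fy=2.8))
```

```text
265 295 [0.4591 0.0013 0.0448] [-0.0548  0.0568]
265 320 [4.567e-01 4.000e-04 6.440e-02] [-0.0574  0.0572]
283 300 [ 0.4521 -0.0008  0.046 ] [-0.0619  0.0584]
283 340 [ 0.4495 -0.0016  0.0748] [-0.0645  0.0589]
283 390 [0.4428 0.0102 0.0823] [-0.0648  0.0725]
375 300 [ 0.4215 -0.0194  0.0496] [-0.0976  0.0567]
375 340 [ 0.4247 -0.0177  0.0785] [-0.0941  0.0566]
375 390 [ 0.4204 -0.008   0.0891] [-0.0932  0.0672]
325 310 [0.4322 0.001  0.0329] [-0.0786  0.0695]
325 330 [0.4276 0.0094 0.0331] [-0.0786  0.0791]
325 338 [0.426  0.0122 0.0344] [-0.0786  0.0822]
325 343 [ 0.4484 -0.0276  0.113 ] [-0.078   0.0366]
325 360 [ 0.4479 -0.0265  0.1177] [-0.0779  0.0378]
325 400 [ 0.3969  0.065  -0.0005] [-0.079   0.1425]
150 225 [ 5.208e-01  1.630e-02 -1.000e-04] [0.0066 0.0405]
500 280 [ 0.3541 -0.0417  0.0004] [-0.1676  0.0692]
[0.43337676 0.0005592  0.01380322] [ 4.59714000e-01  1.95520170e-01 -7.48889241e-01 -6.58277362e-05
 -6.26405730e-01  3.82558798e-02]
```

View pics/s3.png

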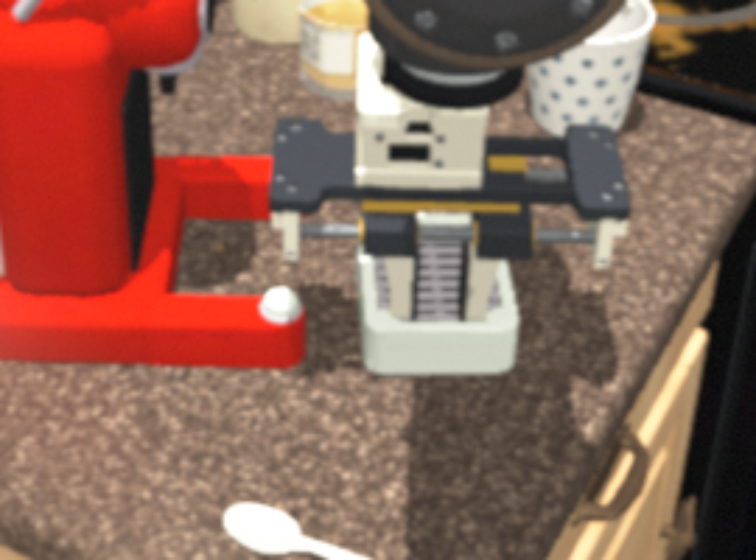

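```bash
python3 -m crank '[[[-0.3,0,0,0],[-0.8,0,0,0],[-1.3,0,0,0],[-1.6,0,0,0],[-1.7,0,0,0],[-1.7,0,0,0]]]'
python3 - <<'E'
from wl import *
W=np.load('W3.npy');s=[.4334,.0006]
R=Rn.from_euler('xyz',[np.pi,0,-1.073]).as_matrix()
L=(W-np.array([.43338,.00056,.0138]))@R
for u in (258,265,272,280,286,355,362,370,380):
    c=L[280:330,u]; i=np.nonzero((c[:,2]<-.025))[0]; print(u,280+i[0] if len(i) else None,c[i[:4]].round(4).tolist())
E
```

```text
t: 7.48
eef_pos: [0.4131, 0.0381, 0.0139]
ee_rot: [-3.141, -0.0, -1.072]
force: [-1.1, 0.1, -0.1]
width: 0.0242
gripper_force: 0.0
258 290 [[0.0116, -0.0265, -0.026], [0.0116, -0.0263, -0.0272], [0.0119, -0.026, -0.0287], [0.0119, -0.0259, -0.0296]]
265 290 [[0.0123, -0.0234, -0.0276], [0.0119, -0.0234, -0.0277], [0.0115, -0.0234, -0.0277], [0.0115, -0.0233, -0.0288]]
272 290 [[0.0118, -0.0207, -0.0265], [0.0115, -0.0207, -0.0269], [0.0116, -0.0206, -0.0279], [0.0112, -0.0206, -0.0281]]
280 290 [[0.0121, -0.0174, -0.0271], [0.0115, -0.0174, -0.0268], [0.0112, -0.0174, -0.0271], [0.0118, -0.0172, -0.0294]]
286 292 [[0.0103, -0.0152, -0.0252], [0.0104, -0.0151, -0.0263], [0.0101, -0.0151, -0.0266], [0.0103, -0.0149, -0.028]]
355 292 [[0.0106, 0.013, -0.0258], [0.01, 0.013, -0.0264], [0.0104, 0.0128, -0.0283], [0.0101, 0.0128, -0.0285]]
362 290 [[0.012, 0.0157, -0.0269], [0.0114, 0.0158, -0.0266], [0.0118, 0.0156, -0.0284], [0.012, 0.0155, -0.0299]]
370 290 [[0.0117, 0.019, -0.0263], [0.012, 0.0189, -0.0278], [0.0121, 0.0187, -0.029], [0.0122, 0.0186, -0.0301]]
380 290 [[0.012, 0.023, -0.0268], [0.0114, 0.0231, -0.0265], [0.0118, 0.0228, -0.0283], [0.0115, 0.0228, -0.0288]]
```

```bash
python3 -m crank '[[[0,0,0.1,0],[0,0,0.2,0],[0,0,0.3,0],[0,0,0.36,0],[0,0,0.4,0],[0,0,0.4,0]]]'
python3 -m crank '[[[0,0,0.1,0],[0,0,0.2,0],[0,0,0.2,0]]]'
python3 - <<'E'
from wl import *
im,W=wshot('w4');s=arm.get_state();im2,d=arm.grab_frame('scene')
L=(W-s['eef_pos'])@Rn.from_euler('xyz',s['ee_rot']).as_matrix()
print(s['eef_pos'],s['force'],s['width'])
for u in (265,272,370,380):
    c=L[270:330,u]; i=np.nonzero(c[:,2]<-.015)[0]; print(u,270+i[0],c[i[0]].round(4))
cv2.imwrite('pics/s4.png',np.hstack([cv2.resize(im2[260:420,230:430,::-1],(560,448)),cv2.resize(im[240:440,220:420,::-1],None,fx=1.15,fy=2.24)]))
E
```

```text
t: 8.22
eef_pos: [0.4131, 0.0379, 0.0038]
ee_rot: [3.141, 0.0, -1.073]
force: [-0.5, -0.5, -0.1]
width: 0.0244
gripper_force: 0.0
t: 8.6
eef_pos: [0.4129, 0.0378, -0.0014]
ee_rot: [3.141, -0.0, -1.073]
force: [-1.7, 0.3, 0.6]
width: 0.0245
gripper_force: 0.0
[ 0.41302211  0.03786682 -0.00130182] [ 0.3794126  -0.46396015  0.36634546] 0.024499329196995965
265 290 [ 0.0114 -0.0235 -0.0258]
272 290 [ 0.0113 -0.0207 -0.0257]
370 290 [ 0.0118  0.0191 -0.0266]
380 290 [ 0.0111  0.0234 -0.0252]
```

View pics/s4.png

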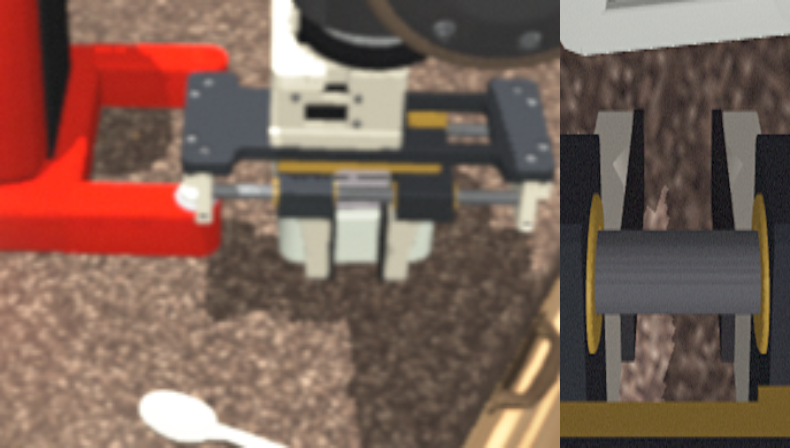

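```bash
python3 -c "
from h import *
print(go([*m2w(-.092,.111),-.006],MY-np.pi/2),go([*m2w(-.092,.0665),-.006],MY-np.pi/2))"
```

```text
[0.0, 0.57, 0.19, np.float64(0.0)] [1.78, 0.57, 0.19, np.float64(0.0)]
```

```bash
python3 -m crank '[[[0,0.3,0.1,0],[0,0.57,0.19,0],[0.2,0.57,0.19,0],[0.5,0.57,0.19,0],[0.7,0.57,0.19,0],[0.85,0.57,0.19,0],[1,0.57,0.19,0],[1.15,0.57,0.19,0],[1.3,0.57,0.19,0],[1.45,0.57,0.19,0],[1.55,0.57,0.19,0],[1.55,0.57,0.19,0]]]'
cat > tr.py <<'E'
from wl import *
import sys
im,W=wshot(sys.argv[1]); r=arm.trace('drip_tray','wrist'); s=arm.get_state(); print('tcp m',w2m(s['eef_pos']).round(4),s['eef_pos'],s['ee_rot'],'F',s['force'],s['t'])
np.save(sys.argv[1]+'.npy',W)
if r:
    t=W[r[0]['mask']];t=t[~np.isnan(t[:,0])];q=rect(t,.027,.042);print('tray',r[0]['score'],q,w2m(q[0]/1000).round(4),np.radians(q[2])-MY)
E
python3 tr.py w5
```

```text
t: 10.2
eef_pos: [0.4188, -0.0034, -0.0061]
ee_rot: [3.141, -0.0, -1.073]
force: [-0.2, 0.1, 0.8]
width: 0.0244
gripper_force: 0.0
tcp m [-0.0925  0.0721] [ 0.41870735 -0.00333014 -0.00612165] [ 3.14076838e+00 -4.44313875e-05 -1.07311793e+00] F [-0.34697333 -0.0025913   0.23589241] 10.3
tray 0.92 (array([459., -53.]), array([ 90.7, 102.5]), 28.6) [-0.0808  0.0092] 0.0011641660703782808
```

```bash
python3 -m crank '[[[-0.4,0,0,0],[-1,0,0,0],[-1.4,0,0,0],[-1.5,0,0,0]]]'; python3 tr.py w6
```

```text
t: 10.8
eef_pos: [0.4009, 0.0307, -0.0059]
ee_rot: [-3.141, 0.0, -1.071]
force: [-0.5, -0.6, -0.6]
width: 0.0242
gripper_force: 0.0
tcp m [-0.0918  0.1101] [ 0.40112038  0.03035803 -0.00587803] [-3.14145879e+00 -2.77468678e-06 -1.07170535e+00] F [ 0.01350184  0.78681653 -0.67790015] 10.9
tray 0.93 (array([449.7, -36. ]), array([90.3, 63.5]), 28.6) [-0.0808  0.0286] 0.0011641660703782808
```

```bash
python3 -m crank '[[[0.4,0,0,0],[1,0,0,0],[1.4,0,0,0],[1.55,0,0,0],[1.65,0,0,0],[1.74,0,0,0],[1.74,0,0,0],[1.3,0,0,0],[0.8,0,0,0],[0.4,0,0,0],[0.4,0,0,0]]]'; python3 tr.py w7
python3 - <<'E'
from h import *
W=np.load('w7.npy').reshape(-1,3);W=W[~np.isnan(W[:,0])];m=np.c_[w2m(W),W[:,2]]
F=m[(m[:,2]>.031)&(m[:,2]<.041)]
for x in np.arange(-.12,.06,.01):
    q=F[abs(F[:,0]-x)<.003]
    print(x.round(3),*( (np.percentile(a[:,1],[0.5,99.5]).round(4),len(a)) if len(a)>20 else '-' for a in [q[q[:,1]>-.06]]))
E
```

```text
t: 12.28
eef_pos: [0.4057, 0.0221, -0.0058]
ee_rot: [-3.141, 0.0, -1.071]
force: [0.7, -0.6, 0.6]
width: 0.0247
gripper_force: 0.0
tcp m [-0.0917  0.1001] [ 0.40599046  0.02158775 -0.00584281] [-3.14137045e+00 -9.68295685e-06 -1.07160251e+00] F [-0.02801129  0.60930547  0.57171281] 12.375
tray 0.75 (array([453.4, -43. ]), array([90.3, 67.8]), 28.7) [-0.0809  0.0207] 0.0029094953223726128Traceback (most recent call last):
  File "<stdin>", line 2, in <module>
  File "h.py", line 22, in w2m
    def w2m(p): return (np.array(p[:2])-MP)@RM()
                        ~~~~~~~~~~~~~~~^~~
ValueError: operands could not be broadcast together with shapes (2,3) (2,)
```

Run:
```python
from h import *
W=np.load('w7.npy').reshape(-1,3);W=W[~np.isnan(W[:,0])];m=np.c_[(W[:,:2]-MP)@RM(),W[:,2]]
F=m[(m[:,2]>.031)&(m[:,2]<.041)]
for x in np.arange(-.11,.06,.01):
    q=F[(abs(F[:,0]-x)<.003)&(F[:,1]>-.06)&(F[:,1]<.086)]
    if len(q)>20: print(x.round(3),np.percentile(q[:,1],[0.3,99.7]).round(4),len(q))
print(go([*m2w(-.18,.10),.07],frm=None),go([*m2w(-.175,0),.07],MY-np.pi,frm=[*m2w(-.0917,.1001),.07,-1.0716]),go([*m2w(-.175,0),-.006],MY-np.pi,frm=[*m2w(-.0917,.1001),.07,-1.0716]))
```

```text
-0.11 [-0.0127  0.0541] 2735
-0.1 [-0.0127  0.0541] 2455
-0.09 [-0.0126  0.0542] 2479
-0.08 [-0.0127  0.0541] 2787
-0.07 [-0.0126  0.0542] 2468
-0.06 [-0.0126  0.0542] 2477
-0.05 [-0.0126  0.0542] 2931
-0.04 [-0.0121  0.0525] 3816
-0.0 [0.0634 0.0795] 586
0.01 [0.0581 0.084 ] 723
0.02 [0.0573 0.0636] 254
[-0.0, 3.53, -3.03, np.float64(0.0)] [4.0, 3.34, 0.0, np.float64(18.01)] [4.0, 3.34, 3.04, np.float64(18.01)]
```

```bash
python3 -m crank '[[[0,0.6,-0.8,0],[0,1.4,-2,0],[0.2,2,-2.4,1.5],[0.6,2.5,-2.4,3.5],[1.1,2.5,-2.4,5.5],[1.6,2.5,-2.4,7.5],[2.1,2.5,-2.4,9.5],[2.6,2.5,-2.4,11.5],[3.1,2.5,-2.4,13.5],[3.6,2.5,-2.4,15.5],[3.9,2.5,-2.4,17.2],[4,2.5,-2.4,18]]]' 0.43
python3 -c "
from h import *
s=arm.get_state();print(w2m(s['eef_pos']),s['eef_pos'],s['ee_rot'],go([*m2w(-.158,0),-.006],MY-np.pi),go([*m2w(-.0177,0),-.006],MY-np.pi))"
```

```text
t: 13.88
eef_pos: [0.3989, -0.0971, 0.054]
ee_rot: [3.142, -0.0, -2.648]
force: [0.1, -1.2, 0.1]
width: 0.0498
gripper_force: 0.0
[-0.15462216 -0.00086728] [ 0.39894828 -0.09712273  0.0539518 ] [ 3.14155020e+00 -2.48419665e-04 -2.64801361e+00] [0.14, 0.03, 2.4, np.float64(-0.05)] [-5.48, 0.06, 2.4, np.float64(-0.05)]
```

```bash
python3 -m crank '[[[0,0,0.6,0],[0,0,1.4,0],[0,0,2.1,0],[0,0,2.4,0],[-0.3,0,2.4,0],[-0.6,0,2.4,0],[-0.9,0,2.4,0],[-1.2,0,2.4,0],[-1.5,0,2.4,0],[-1.8,0,2.4,0],[-2,0,2.4,0],[-2,0,2.4,0]]]'
python3 -m crank '[[[-0.2,0,0,0],[-0.4,0,0,0],[-0.6,0,0,0],[-0.8,0,0,0],[-0.8,0,0,0]]]'
python3 tr.py w8
```

```text
t: 15.38
eef_pos: [0.4438, -0.0722, -0.0059]
ee_rot: [-3.141, 0.001, -2.643]
force: [0.7, 0.9, -0.4]
width: 0.0502
gripper_force: 0.0
t: 16.0
eef_pos: [0.4611, -0.0627, -0.0059]
ee_rot: [-3.141, 0.001, -2.643]
force: [-0.1, 0.1, 0.4]
width: 0.0499
gripper_force: 0.0
tcp m [-0.0839 -0.0003] [ 0.46085736 -0.06285453 -0.00584873] [-3.14136231e+00  8.78320961e-04 -2.64331395e+00] F [-0.61831922 -0.67213944  0.20735437] 16.1
tray 0.56 (array([492. , -46.3]), array([23.8, 78.3]), 28.5) [-0.0486 -0.0007] -0.0005811631816160512
```

Run:
```python
from h import *
im,d=arm.grab_frame('top');r=arm.trace('drip_tray','top')
if r:
    P=pts('top',d,r[0]['mask']);q=rect(P,.026,.042);print(r[0]['score'],q,w2m(q[0]/1000),np.radians(q[2])-MY)
cv2.imwrite('pics/t8.png',np.vstack([cv2.resize(im[220:340,240:400,::-1],None,fx=3,fy=3)]))
```

```text
0.66 (array([539.2, -22.4]), array([ 30.6, 109.4]), 21.2) [ 0.00428731 -0.00221435] -0.12799019857720212
```

View pics/w8.png

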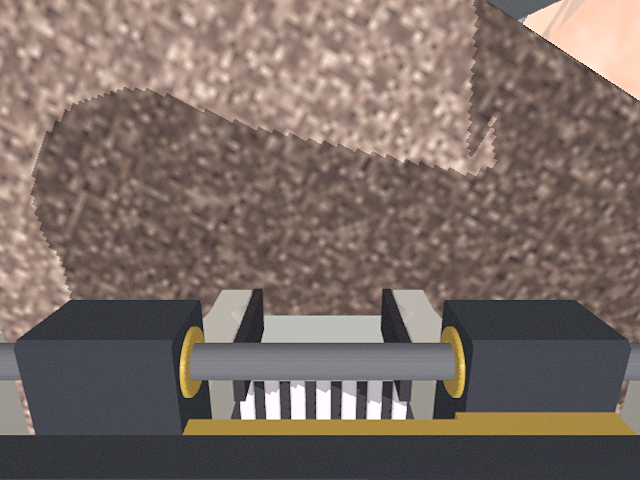

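```bash
python3 -m crank '[[[-0.15,0,0,0],[-0.35,0,0,0],[-0.55,0,0,0],[-0.75,0,0,0],[-0.95,0,0,0],[-1.15,0,0,0],[-1.35,0,0,0],[-1.5,0,0,0],[-1.5,0,0,0]]]'
python3 -m crank '[[[-0.15,0,0,0],[-0.3,0,0,0],[-0.45,0,0,0],[-0.6,0,0,0],[-0.75,0,0,0],[-0.85,0,0,0],[-0.95,0,0,0],[-0.95,0,0,0]]]'; python3 -c "
from h import *
s=arm.get_state();print(w2m(s['eef_pos']),s['force'])"
```

```text
t: 17.32
eef_pos: [0.4939, -0.0448, -0.0059]
ee_rot: [-3.141, 0.001, -2.643]
force: [0.2, 0.3, 0.5]
width: 0.05
gripper_force: 0.0
t: 18.32
eef_pos: [0.5146, -0.0336, -0.006]
ee_rot: [-3.141, 0.001, -2.643]
force: [-0.3, -1.1, 0.3]
width: 0.05
gripper_force: 0.4
[-0.02265355 -0.00027365] [-0.29565509 -1.0617209   0.3082137 ]
```

Now creep onto the stop.

```bash
python3 -m crank '[[[-0.05,0,0,0],[-0.1,0,0,0],[-0.15,0,0,0],[-0.15,0,0,0]]]' | grep -E 'eef_pos|force:'; python3 -m crank '[[[-0.04,0,0,0],[-0.08,0,0,0],[-0.08,0,0,0]]]'| grep -E 'eef_pos|force:';python3 -m crank '[[[-0.04,0,0,0],[-0.08,0,0,0],[-0.08,0,0,0]]]'| grep -E 'eef_pos|force:'
```

```text
eef_pos: [0.5178, -0.0318, -0.0059]
force: [-0.7, -0.1, -0.9]
gripper_force: 0.3
eef_pos: [0.519, -0.0311, -0.0059]
force: [-2.8, -1.4, 2.4]
gripper_force: 1.5
eef_pos: [0.5189, -0.0311, -0.0061]
force: [-7.1, -5.3, 7.4]
gripper_force: 4.2
```

```bash
python3 tr.py w9
python3 - <<'E'
from h import *
im,d=arm.grab_frame('scene');cv2.imwrite('pics/s9.png',cv2.resize(im[230:400,180:400,::-1],None,fx=3.4,fy=3.4))
E
```

```text
tcp m [-0.0177 -0.0002] [ 0.51887254 -0.03111707 -0.00611619] [ 3.14102357 -0.00363839 -2.64385565] F [-7.15253491 -4.54438109  7.17386601] 19.675
tray 0.79 (array([549.9, -15.1]), array([23.6, 77.3]), 29.0) [ 0.0172 -0.0009] 0.008145483078355609
```

View pics/s9.png

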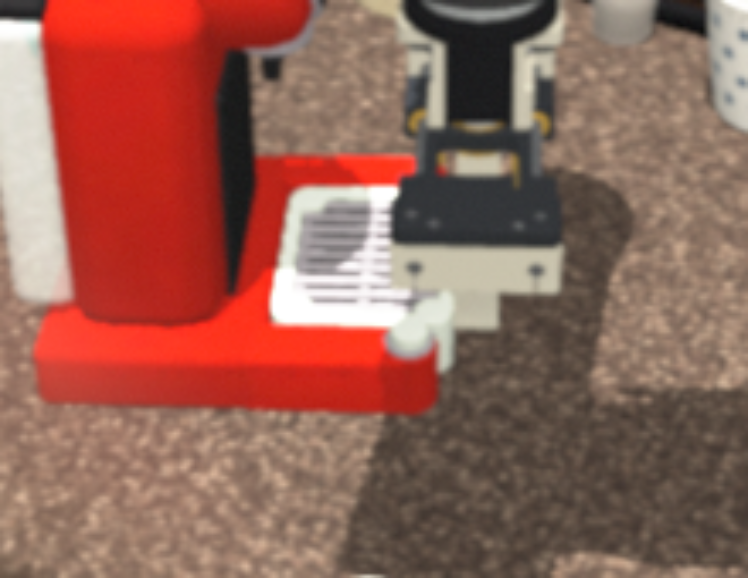

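```bash
python3 -m crank '[[[0.2,0,0,0],[0.6,0,0,0],[1.2,0,0,0],[2,0,-0.3,0],[2.8,0,-1.2,0],[3.2,0,-2.4,0],[3.2,0,-3.5,0],[3.2,0,-4,0],[3.2,0,-4,0]]]' 1 10
python3 tr.py w10
python3 - <<'E'
from h import *
W=np.load('w10.npy');s=arm.get_state()
L=(W-s['eef_pos'])@Rn.from_euler('xyz',s['ee_rot']).as_matrix()
print(s['width'])
for u in (300,312,318,328,335):
    c=L[240:330,u]; i=np.nonzero((abs(c[:,0])<.02)&(c[:,2]<.03))[0]; print(u,240+i[0] if len(i) else None,c[i[:2]].round(4).tolist())
im,d=arm.grab_frame('top');r=arm.trace('drip_tray','top')
if r:
    P=pts('top',d,r[0]['mask']);q=rect(P,.026,.042);print(r[0]['score'],q,w2m(q[0]/1000),np.radians(q[2])-MY)
print(go([*m2w(.008,.078),.045],MY-np.pi))
E
```

```text
t: 20.85
eef_pos: [0.4508, -0.0683, 0.0947]
ee_rot: [-3.141, 0.002, -2.644]
force: [-0.1, 0.2, -0.5]
width: 0.0001
gripper_force: 0.0
tcp m [-0.0961  0.    ] [ 0.44992142 -0.06841905  0.09331671] [ 3.14108782e+00 -7.97950336e-04 -2.64382369e+00] F [ 0.54040661  0.48481345 -0.32409107] 20.95
tray 0.83 (array([553.2, -12.9]), array([33.6, 16.9]), 22.3) [ 0.0211 -0.0006] -0.10879157680526452
0.0005056297758763609
300 290 [[0.0097, -0.0097, -0.0273], [0.0095, -0.0096, -0.0281]]
312 293 [[0.0085, -0.0048, -0.0277], [0.0081, -0.0048, -0.0278]]
318 289 [[0.0083, -0.0024, -0.0234], [0.0085, -0.0024, -0.0248]]
328 289 [[0.0082, 0.0018, -0.0231], [0.0088, 0.0018, -0.0255]]
335 290 [[0.0094, 0.0046, -0.0268], [0.0101, 0.0045, -0.0292]]
0.91 (array([567.9,  -7.2]), array([ 90.5, 113. ]), 29.1) [ 0.03676197 -0.00256966] 0.00989081233034994
[-4.17, 3.12, 1.92, np.float64(-0.0)]
```

View pics/w10.png

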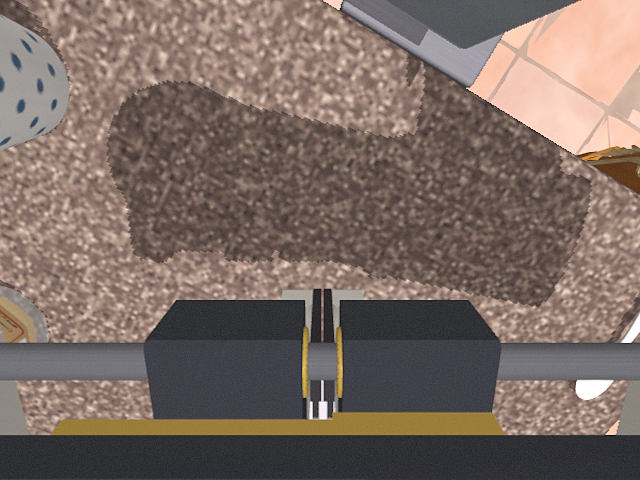

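```bash
python3 -m crank '[[[-0.4,0.3,0,0],[-1.1,0.8,0,0],[-2,1.5,0,0],[-2.9,2.2,0,0],[-3.7,2.8,0,0],[-4.15,3.05,0.3,0],[-4.25,3.05,1,0],[-4.25,3.05,1.7,0],[-4.25,3.05,2.2,0],[-4.25,3.05,2.4,0],[-4.25,3.05,2.4,0]]]'
python3 - <<'E'
from wl import *
im,d=arm.grab_frame('scene');cv2.imwrite('pics/s11.png',cv2.resize(im[230:400,180:400,::-1],None,fx=3.4,fy=3.4))
s=arm.get_state();print(w2m(s['eef_pos']),s['eef_pos'][2],s['force'])
E
```

```text
t: 22.42
eef_pos: [0.5075, 0.0493, 0.0339]
ee_rot: [-3.142, -0.001, -2.644]
force: [-0.1, 0.2, 0.8]
width: 0.0007
gripper_force: 0.0
[0.01106749 0.07589094] 0.034313339086033505 [ 0.73192853  0.19967484 -0.50912638]
```

View pics/s11.png

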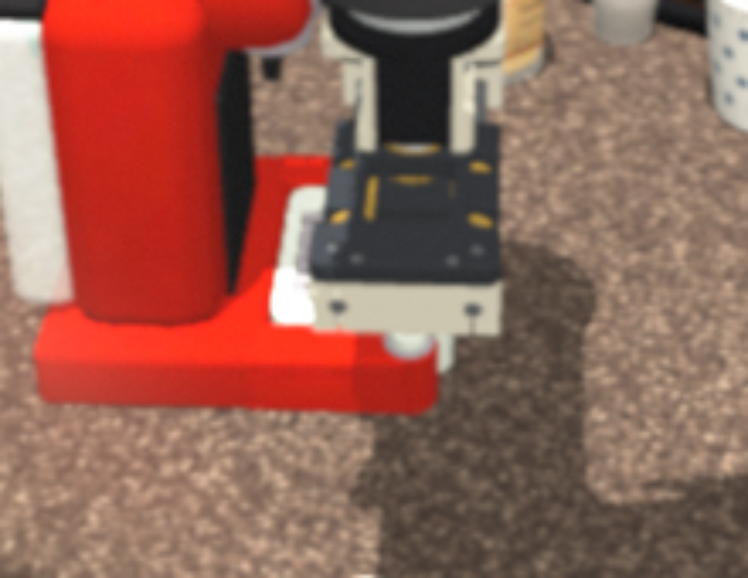

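```bash
python3 -m crank '[[[0,0,0.25,0],[0,0,0.5,0],[0,0,0.6,0],[0,0,0.68,0],[0,0,0.68,0]]]' | grep -E 'eef_pos|force:';python3 -m crank '[[[0,0,0.04,0],[0,0,0.08,0],[0,0,0.08,0]]]' | grep -E 'eef_pos|force:';python3 -m crank '[[[0,0,0.04,0],[0,0,0.08,0],[0,0,0.08,0]]]' | grep -E 'eef_pos|force:'
```

```text
eef_pos: [0.508, 0.0496, 0.0184]
force: [-5.3, 1.5, 16.5]
gripper_force: 8.7
eef_pos: [0.5081, 0.0496, 0.018]
force: [-12.0, 1.0, 36.1]
gripper_force: 17.9
eef_pos: [0.5082, 0.0496, 0.0175]
force: [-19.3, 1.1, 54.2]
gripper_force: 27.3
```

```bash
for i in 1; do python3 -m crank '[[[0,0,-0.08,0],[0,0,-0.16,0],[0,0,-0.24,0],[0,0,-0.24,0]]]' | grep -E 'eef_pos|force:'; python3 -m crank '[[[0,0,-0.06,0],[0,0,-0.06,0]]]' | grep -E 'eef_pos|force:'; python3 -m crank '[[[0,0,-0.06,0],[0,0,-0.06,0]]]' | grep -E 'eef_pos|force:'; python3 -m crank '[[[0,0,-0.06,0],[0,0,-0.06,0]]]' | grep -E 'eef_pos|force:';  python3 -m crank '[[[0,0,-0.1,0],[0,0,-0.1,0]]]' | grep -E 'eef_pos|force:'; done
```

```text
eef_pos: [0.5079, 0.0496, 0.0193]
force: [0.2, 0.1, 4.0]
gripper_force: 1.8
eef_pos: [0.5079, 0.0496, 0.0206]
force: [1.7, 1.0, 2.2]
gripper_force: 1.5
eef_pos: [0.5078, 0.0495, 0.0221]
force: [1.7, -0.1, 1.9]
gripper_force: 1.0
eef_pos: [0.5073, 0.0493, 0.0235]
force: [1.3, 0.2, 0.9]
gripper_force: 0.6
eef_pos: [0.5071, 0.0492, 0.026]
force: [0.3, -0.5, -1.3]
gripper_force: 0.0
```

```bash
python3 -m crank '[[[0,0,-0.5,0],[0,0,-1.5,0],[0.3,0,-2.5,0],[1,0,-3.5,0],[2,0,-4.5,0],[3,-0.3,-5,0],[4,-0.5,-5,0],[4.5,-0.5,-5,0],[4.5,-0.5,-5,0],[4.5,-0.5,-5,0]]]'
python3 - <<'E'
from wl import *
for cam in ('top','scene'):
    im,d=arm.grab_frame(cam)
    for th in('drip_tray','button_top','mug','teaspoon','honey_jar','salt_shaker'):
        r=arm.trace(th,cam)
        if r:
            P=pts(cam,d,r[0]['mask']); print(cam,th,np.percentile(P,[2,50,98],axis=0).round(3).tolist())
            if th=='drip_tray': q=rect(P,.026,.042);print(q,w2m(q[0]/1000),np.radians(q[2])-MY)
cv2.imwrite('pics/s12.png',im[150:450,150:500,::-1])
E
```

```text
t: 26.6
eef_pos: [0.4152, -0.015, 0.1509]
ee_rot: [-3.141, -0.0, -2.643]
force: [0.2, -0.8, 0.6]
width: 0.0003
gripper_force: 0.0
top drip_tray [[0.514, -0.064, 0.005], [0.565, -0.008, 0.032], [0.618, 0.052, 0.04]]
(array([567.7,  -6.7]), array([ 90.6, 111.4]), 28.5) [ 0.0368251  -0.00203485] -0.0005811631816160512
top button_top [[0.506, 0.039, 0.042], [0.511, 0.046, 0.045], [0.518, 0.053, 0.049]]
top mug [[0.415, -0.342, 0.003], [0.456, -0.296, 0.03], [0.496, -0.245, 0.096]]
top teaspoon [[0.424, 0.158, -0.003], [0.446, 0.168, 0.004], [0.466, 0.18, 0.01]]
top honey_jar [[0.594, -0.276, 0.005], [0.622, -0.24, 0.106], [0.656, -0.211, 0.112]]
top salt_shaker [[0.552, -0.331, 0.013], [0.568, -0.31, 0.078], [0.588, -0.297, 0.092]]
scene drip_tray [[0.508, -0.058, 0.027], [0.566, -0.002, 0.033], [0.617, 0.055, 0.036]]
(array([567. ,  -3.7]), array([ 89.6, 113. ]), 29.0) [0.03764313 0.00093513] 0.008145483078355609
scene button_top [[0.502, 0.037, 0.036], [0.51, 0.05, 0.044], [0.522, 0.058, 0.047]]
scene mug [[0.412, -0.325, 0.006], [0.433, -0.264, 0.06], [0.473, -0.244, 0.094]]
scene teaspoon [[0.34, 0.155, -0.0], [0.411, 0.165, 0.005], [0.468, 0.179, 0.01]]
scene honey_jar [[0.594, -0.266, 0.005], [0.618, -0.218, 0.071], [0.656, -0.206, 0.109]]
```

View pics/s12.png

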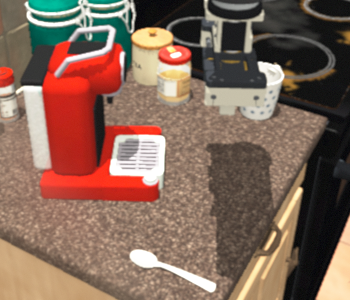

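The tray sits square and home between the feet (crop pixels about 138,155). The button is up at about (151,181), and the bystanders haven't moved.

```bash
python3 -c "
from station import arm
print(arm.job_done())"
```

```text
the job is handed in; nothing more can be done
None
```

The tray is home: it stalled against the stop between the feet, and the cameras agree. The button was then pressed to its end and came back up. The mug, teaspoon, honey jar, tin and salt shaker were left in place, and the job was handed in at about 27 s; the press peaked at about 54 N at the wrist, which the finger readings (27 N per pad) put on the fingertips rather than the gripper body.

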